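# Assemble an idler: bearing, spacer and bayonet retainer on a sprung spindle

## Robot

A 6-joint arm with a two-finger parallel gripper is mounted at the origin on the work surface; the furniture and walls round the work are solid. World frame = base frame: x ahead of the robot, y to its left, z up, the work surface at z = 0. Lengths are in mm, angles in degrees, forces in N, time in s.
With the tool pointing down it reaches from about 275 to 750 mm from the base axis. Payload 10.2 kg.
Tool frame: the origin (TCP) lies midway between the tips of the shut fingers; the grasp point (between the pads) lies 19 mm behind it (manip.grasp_offset is the distance from the TCP to the grasp point, in mm); z points along the fingers, y is the direction in which the jaws open and shut (so a half turn about z gives the same grasp; the last joint's range is limited). The gripper opens to 85 mm and grips with 20 to 120 N. Pads are 22 mm wide; open, the fingers measure 114 mm over their backs; the gripper's body (76 mm by 85 mm) begins 54 mm behind the grasp point. The pads swing forward as they close: fully open they stand 13 mm farther back than shut.
Start: joints at [-83.388, 17.928, 85.812, -0, 76.261, -12.8], TCP at [174.474, -495.167, 231.294] pointing down, gripper open.
Joint ranges: [-168.41, 168.41], [-55.51, 124.54], [10.69, 146.95], [-70.63, 250.63], [1, 178], [-165.06, 165.06]. Speed limits (degrees/s): [136.94, 136.94, 172.46, 180, 180, 180].

## Interface

Orientations are given as [roll, pitch, yaw] about the fixed x, y, z axes, in that order (R = Rz(yaw) Ry(pitch) Rx(roll)).
In Python, from cell import manip, eoat, solve_ik, optics, current_time_s, current_joint_pos, current_qd, current_joint_torque, current_eef_pos, current_tcp_rot, current_wrist_force, current_moment, current_grip_width gives the robot as it stands. Calls block until the motion is done:
- manip.move_to(position, orientation): joint-space move of the TCP to a pose.
- manip.move_l(position, ori=None, velocity=150): straight line of the TCP; ori=None keeps the orientation; velocity is the mean speed in mm/s.
- manip.move_joints(angles): joint-space move.
- eoat.move_gripper(opening, f_grip=None): opening from 0.0 (shut) to 1.0 (fully open); f_grip is the grip in N (None keeps the last); returns when the fingers have stopped.
- manip.sleep(seconds).
- solve_ik(position, orientation): joint angles nearest the present ones, or None.
- optics.snapshot(name): name is "scene" or "top" or "wrist"; returns a dict with "img" (420x560x3 uint8, red, green, blue), "range_z" (420x560 float32, mm along the optical axis (not along the pixel's ray), 0 where there is no reading), "fov_y" (degrees; the focal length in pixels is half the picture's height over the tangent of half this angle, whatever the lens; pixels are square), "cx", "cy" (the principal point, pixels), "cam_to_world" (4x4, takes a point from camera to world coordinates). Camera axes: x right, y up, looking along -z (the intrinsics and any distortion apply to the point x, -y, -z); pixel columns grow to the right and rows downward; lengths in mm; the calibration is good to about 2 mm. A picture is of the moment at which its call begins.
A pose or a line that the arm cannot do raises manip.IKError and nothing moves.
- manip.hand_in(): hands the job in, once; it reports no verdict.
Trained networks look in a picture, given as the dict that the camera call returned (one of the last four; its "shot" number tells which), for a name from the list of things; names that differ only in an ending like _2 or _b are one class to them, and where a whole thing is asked for, a point or a joint stands for the part that bears it (a point fixed in the world has none). Each returns a list of dicts, best first, with "p" (0 to 1); they miss things now and then, are a little off and sometimes report something else, mostly with a low value. They report only what shows in the picture. A call takes as long as a camera call. They do not tell look-alikes from the thing itself.
- optics.trace(picture, target): "region" (420x560 bool, what is visible of it) and "bbox" ([centre column, centre row, width, height] in pixels, round what is visible of it).
- optics.tip_of(picture, target): "pixel" ([column, row] in pixels: a listed point, or the origin of a listed thing).
Readings, each from a call of its own:
- current_time_s(): time.
- current_joint_pos(): joint angles.
- current_qd(): joint speeds.
- current_joint_torque(): joint torques, N m.
- current_eef_pos(): TCP position.
- current_tcp_rot(): TCP orientation.
- current_wrist_force(): force on the tool from outside, world axes, zero at the start.
- current_moment(): the same for the moment, N m.
- current_grip_width(): opening from 0.0 (shut) to 1.0 (fully open).
Only numpy, scipy, OpenCV 4.12 (cv2) and the standard library are available. Lean on these libraries where they do the work, as an engineer would, in place of code of your own. Each camera call takes 0.05 s, during which the arm holds its last target.

## Task

Assemble the idler on the upright spindle of the blue bracket: lower the ball bearing, without dropping it, onto the sprung seat, then the brass spacer sleeve onto the bearing, then lock both down with the red retainer cap: let its slots drop over the cross key, press it down against the spring, turn it clockwise to the stop and let it rise until the key sits in the cap's notches. Work gently, never forcing anything against the bracket or its key (30 N would dent the bearing or bend the key), and leave the pliers, tape measure and jars around it where they are.

Things in the scene. Friction and masses are not known exactly. Their poses are not given: they have to be found in the camera images.
- bracket: blue bracket bolted to the table: foot plate 116 x 86 x 10 mm, spring housing and upright steel spindle at its middle. Origin: centre of its underside on the table, x along the plate's long side, z up. Fixed
- seat_top (a point): centre of the top face of the sprung seat, on the spindle's axis: a steel ring 40 mm across on a coil spring, its face 40 mm above the table (spring relaxed). Pressed, it sinks at most 11 mm: about 4 N makes it start, or 2 N with all three parts on it, then 1 N more per mm; 11 mm takes about 13 to 15 N. Axes as the bracket's
- nose_tip (a point): top of the spindle, on its axis, 87 mm above the table, 47 mm above the relaxed seat; does not move. From here down: a nose 14 mm in diameter for 25 mm, its top 5 mm tapered to 8 mm; then a chamfer 2.5 mm high and a shaft 25 mm in diameter down through the seat. Axes as the bracket's, not the key's
- pin_mid (a point): centre of the cross key through the nose, 11.5 mm below its tip: 5 mm square, 22 mm from end to end, level. The spindle is clamped in the bracket as it happened to stand: the key is up to 0.50 rad off the bracket's x axis. This point has the bracket's axes; the key's own angle is not reported: find it by feel or by eye
- bearing_mid (a point): centre of the ball bearing, a steel ring with black seals, 47 mm outside, 26.8 mm bore, 12 mm high, 0.09 kg, lying flat on the dark mat (2 mm thick). Same on both sides. On the seat its centre stands 6 mm above point seat_top.
- spacer_mid (a point): centre of the brass spacer sleeve, 34 mm outside, 26.8 mm bore, 22 mm high, standing upright on the mat, 0.06 kg. Same at both ends. On the bearing its centre stands 23 mm above point seat_top.
- retainer_mid (a point): centre, half-way up, of the red knurled retainer cap: 43 mm outside, 18 mm high, 0.07 kg, an open cup standing right way up on the mat. Its floor, 6 mm thick, has a 15.6 mm bore and, along the cap's x axis (white marks on the rim), two slots in line, 6 mm wide, 27 mm from end to end. In the floor's upper side, 60 degrees anticlockwise of the slots, are two notches 8 mm wide, 3 mm deep
- retainer: the same cap; origin: centre of its underside. Heights of its middle against the spindle's tip: resting on the key, slots off it, 0 mm; dropped over the key onto the spacer, 4 mm below; pressed to 11 mm below or deeper (15 at most) it turns clockwise 60 degrees, from slots to notches, a wall stopping it just beyond; let go there, the spring lifts it to 8 mm below, locked
- pliers: pliers with blue grips lying on the table, 60 x 187 x 14 mm, a bystander; origin at the centre of its underside
- tape_measure: yellow and black tape measure, 66 x 74 x 36 mm, a bystander behind the bracket; origin at the centre of its underside
- jar: small jar with a black cap, 43 mm across, 66 mm high, a bystander behind the bracket; origin at the centre of its underside
Mind the look-alikes: they are no part of the job. What is shaped like the retainer but green is not meant.

How it is judged:
By the outcome, as a careful person would: the job done as asked, in the order asked, and still so for the second after the job is handed in, with the robot touching nothing.
It also fails if it takes over 72 s, if anything falls off the work surface, if the arm or the gripper's body presses on something with over 40 N, if the wrist force passes 120 N, or if a joint passes its speed limit or range.

## Working session

There is one attempt and no reset: what is moved stays moved. The work goes in short steps, each a Python script; the robot and the scene stay as the last script left them, time stands still between calls to the robot, and variables do not carry over. Pictures are saved under pics/ and viewed, and the job is handed in when it is done.

```bash
ls; mkdir -p pics
python3 - <<'E'
from cell import *
import cv2
for n in ["scene","top","wrist"]:
    s=optics.snapshot(n); cv2.imwrite(f"pics/{n}0.png",s["img"][:,:,::-1]); print(n,s["fov_y"],s["cx"],s["cy"],s["cam_to_world"].round(3).tolist(),[k for k in s])
print(current_time_s(),current_eef_pos(),current_tcp_rot(),current_wrist_force(),manip.grasp_offset)
E
```

```text
pics
scene 55.252842089949965 281.4862365608859 209.16974807456398 [[-0.876, 0.355, -0.327, 253.04], [-0.483, -0.636, 0.602, 574.307], [0.006, 0.685, 0.729, 731.447], [0.0, 0.0, 0.0, 1.0]] ['img', 'range_z', 'fov_y', 'cx', 'cy', 'cam_to_world', 'shot']
top 43.59603745579438 274.51789705930497 213.231078662244 [[0.007, 0.984, -0.18, 296.027], [-1.0, 0.009, 0.01, 34.237], [0.012, 0.18, 0.984, 1386.764], [0.0, 0.0, 0.0, 1.0]] ['img', 'range_z', 'fov_y', 'cx', 'cy', 'cam_to_world', 'shot']
wrist 59.70987297991914 282.4841859707234 206.71330813153645 [[0.332, 0.907, 0.26, 239.282], [-0.943, 0.32, 0.09, -471.363], [-0.001, -0.275, 0.961, 372.808], [0.0, 0.0, 0.0, 1.0]] ['img', 'range_z', 'fov_y', 'cx', 'cy', 'cam_to_world', 'shot']
0.15 [ 174.43788934 -494.9708484   230.86979043] [-1.79944705e+02 -1.28460368e-02  1.94099169e+01] [ 0.91755592 -0.10928509  0.09915578] 18.700000000000003
```

View pics/scene0.png

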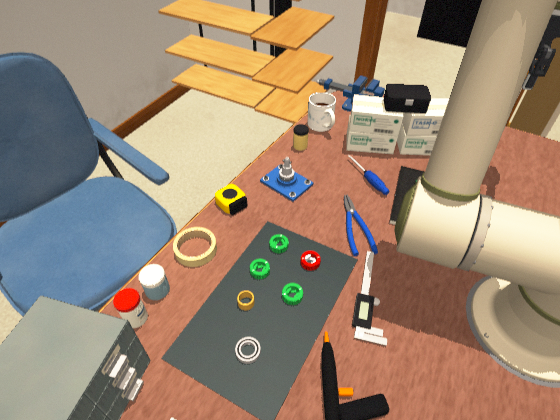

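View pics/top0.png

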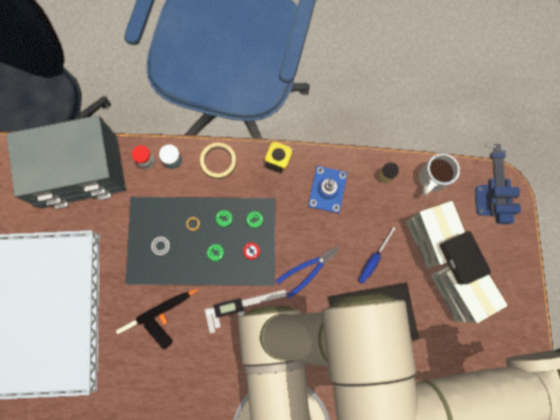

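View pics/wrist0.png

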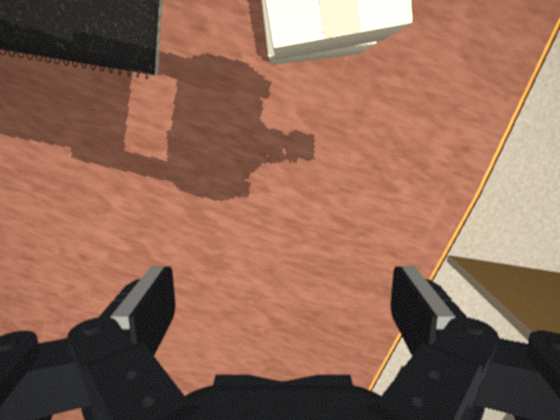

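The scene view shows the bearing at (248,349), the spacer at (245,300), the red cap at (311,260) and green look-alikes at (279,243), (260,268) and (292,293). The bracket is at (288,180). The same things appear in the top view at (160,245), (193,224), (251,251) and (328,188). The wrist view shows only bare table.

```bash
cat > h.py <<'E'
from cell import *
import numpy as np, cv2
def foc(s): return 210/np.tan(np.radians(s["fov_y"]/2))
def ray(s,u,v):
    f=foc(s); d=np.array([(u-s["cx"])/f,-(v-s["cy"])/f,-1.0]); M=np.array(s["cam_to_world"])
    return M[:3,3],M[:3,:3]@d
def at_z(s,u,v,z):
    o,d=ray(s,u,v); return o+d*(z-o[2])/d[2]
def cloud(s):
    f=foc(s); v,u=np.mgrid[0:420,0:560]; r=s["range_z"]
    P=np.stack([(u-s["cx"])/f*r,-(v-s["cy"])/f*r,-r],-1); M=np.array(s["cam_to_world"])
    W=P@M[:3,:3].T+M[:3,3]; W[r<=0]=np.nan; return W
def proj(s,p):
    M=np.array(s["cam_to_world"]); q=M[:3,:3].T@(np.asarray(p,float)-M[:3,3]); f=foc(s)
    return np.array([s["cx"]+f*q[0]/-q[2], s["cy"]-f*q[1]/-q[2]])
def tri(rays):
    A=np.zeros((3,3));b=np.zeros(3)
    for o,d in rays:
        d=d/np.linalg.norm(d);Q=np.eye(3)-np.outer(d,d);A+=Q;b+=Q@o
    return np.linalg.solve(A,b)
def save(s,n,box=None,k=1):
    im=s["img"]
    if box: im=im[box[1]:box[3],box[0]:box[2]]
    im=cv2.resize(im,None,fx=k,fy=k,interpolation=cv2.INTER_CUBIC) if k!=1 else im
    cv2.imwrite(f"pics/{n}.png",np.ascontiguousarray(im[:,:,::-1]))
E
python3 - <<'E'
from h import *
np.set_printoptions(precision=1,suppress=True)
S={n:optics.snapshot(n) for n in ["scene","top"]}
for n,s in S.items():
    W=cloud(s)
    print(n,[W[v,u] for u,v in ([(160,300),(300,250),(450,300),(190,270)] if n=="top" else [(270,330),(330,230),(400,330),(230,270)])])
for t in ["bearing_mid","spacer_mid","retainer_mid","retainer","bracket","nose_tip","seat_top","pin_mid","pliers","tape_measure","jar"]:
    px={}
    for n,s in S.items():
        r=optics.tip_of(s,t); px[n]=r
        print(t,n,[(round(x["p"],2),np.round(x["pixel"],1).tolist()) for x in r][:4])
    if px["scene"] and px["top"]: print("   tri",tri([ray(S[n],*px[n][0]["pixel"]) for n in S]))
print(current_time_s())
save(S["scene"],"crop_cap",(230,220,350,310),6)
E
```

```text
scene [array([444.9, 264.4,   0.3]), array([448. , -28.3,  -2.2]), array([222.8, 138.9,  -3.6]), array([nan, nan, nan])]
top [array([317.8, 316.5,  -3.1]), array([nan, nan, nan]), array([ 322.1, -421.6,   56.5]), array([395.6, 239.8,   6.6])]
bearing_mid scene [(0.84, [247.2, 349.4])]
bearing_mid top [(0.45, [160.0, 248.4])]
   tri [455.6 321.4  10.3]
spacer_mid scene [(0.61, [243.3, 299.9])]
spacer_mid top [(0.4, [191.7, 226.9])]
   tri [513.8 240.   17.2]
retainer_mid scene [(0.68, [310.2, 265.5]), (0.6, [293.7, 294.2]), (0.57, [278.4, 241.7]), (0.57, [257.1, 267.3])]
retainer_mid top [(0.73, [254.3, 219.3]), (0.7, [255.4, 249.0]), (0.59, [216.7, 251.8]), (0.51, [224.8, 216.9])]
   tri [495.1  69.1 -30.8]
retainer scene [(0.84, [276.9, 246.2]), (0.75, [311.4, 263.8]), (0.58, [264.0, 266.4]), (0.54, [294.4, 298.4])]
retainer top [(0.71, [223.9, 219.3]), (0.57, [214.8, 252.7]), (0.44, [247.7, 252.7])]
   tri [506.7 144.2  95.9]
bracket scene [(0.64, [284.9, 183.8])]
bracket top [(0.95, [327.5, 189.9]), (0.73, [158.8, 250.7])]
   tri [ 619.8 -123.6   -8.4]
nose_tip scene [(0.8, [284.0, 156.2])]
nose_tip top [(0.83, [332.6, 183.8])]
   tri [ 619.1 -124.8   84.6]
seat_top scene [(0.47, [288.3, 172.7])]
seat_top top [(0.48, [326.2, 187.0])]
   tri [ 611.3 -115.8   42.8]
pin_mid scene [(0.62, [286.1, 162.6])]
pin_mid top [(0.76, [330.8, 182.2])]
   tri [ 620.8 -124.8   65.4]
pliers scene []
pliers top [(0.9, [309.3, 267.5]), (0.41, [328.8, 181.9])]
tape_measure scene [(0.96, [228.5, 202.8])]
tape_measure top [(0.64, [279.6, 155.1])]
   tri [716.2   7.  -11.9]
jar scene [(0.91, [298.0, 145.2])]
jar top [(0.67, [383.4, 174.1])]
   tri [ 660.9 -275.6    3.8]
1.35
```

View pics/crop_cap.png

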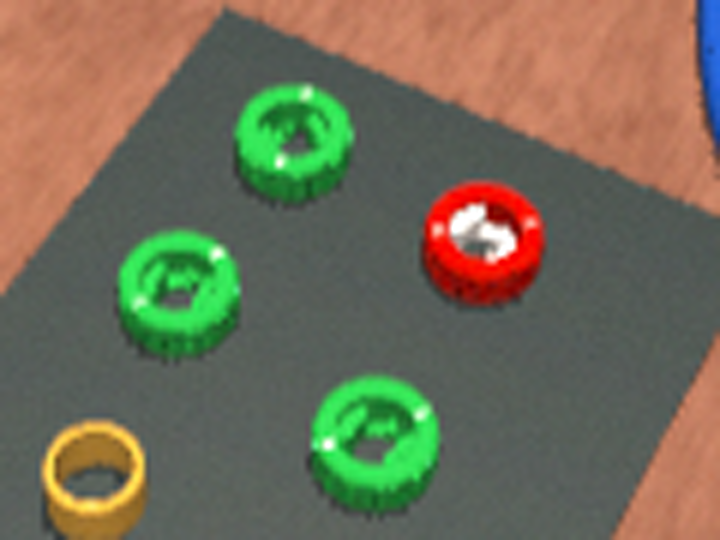

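The only red cap, at scene (311,260), has a white inner floor and white rim marks, so it fits the description. The three rings at (279,243), (260,268) and (292,293) are green look-alikes. Next I'll look at the bracket with the wrist camera from two opposite yaws, which cancels the hand-eye error.

Run:
```python
from h import *
np.set_printoptions(precision=2,suppress=True)
import pickle
out=[]
for yaw in (120,-60):
    manip.move_to([619,-124,207],[180,0,yaw]); manip.sleep(0.2)
    s=optics.snapshot("wrist"); save(s,f"br{yaw}"); 
    print(current_time_s(),current_eef_pos(),current_tcp_rot(),current_joint_pos())
    for t in ["nose_tip","pin_mid","seat_top"]:
        r=optics.tip_of(s,t); print(t,[(x["p"],x["pixel"]) for x in r][:2], proj(s,[619.5,-124.5,87]))
    pickle.dump(s,open(f"br{yaw}.pkl","wb"))
```

```text
3.6833 [ 618.88 -124.48  207.04] [180.     0.   119.95] [-21.99  32.55  67.66  -0.    79.78 -51.94]
nose_tip [] [284.16 201.56]
pin_mid [(0.89, [282.4, 193.9])] [284.16 201.56]
seat_top [(0.75, [281.7, 184.4])] [284.16 201.56]
6.7333 [ 618.99 -124.01  206.99] [180.    -0.   -59.99] [-21.94  32.56  67.66  -0.    79.78 128.05]
nose_tip [(0.6, [287.6, 203.9])] [281.42 197.76]
pin_mid [(0.88, [282.7, 204.8])] [281.42 197.76]
seat_top [(0.85, [283.7, 189.7])] [281.42 197.76]
```

Run:
```python
import cv2,numpy as np
a=cv2.imread("pics/br120.png")[90:330,150:410];b=cv2.imread("pics/br-60.png")[90:330,150:410]
cv2.imwrite("pics/brcrop.png",cv2.resize(np.hstack([a,b]),(780,360),interpolation=cv2.INTER_CUBIC))
```

```text
(no output)
```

View pics/brcrop.png

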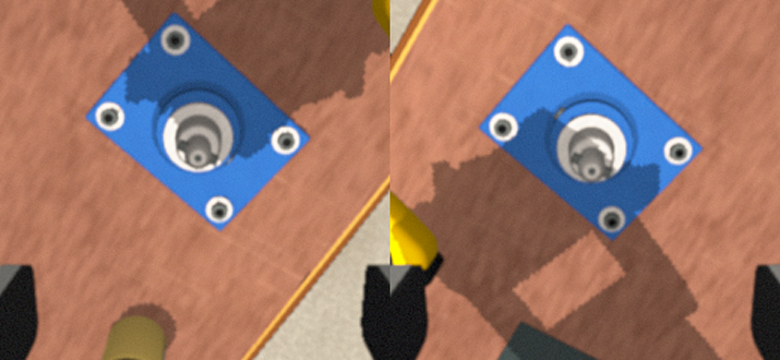

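View pics/br120.png

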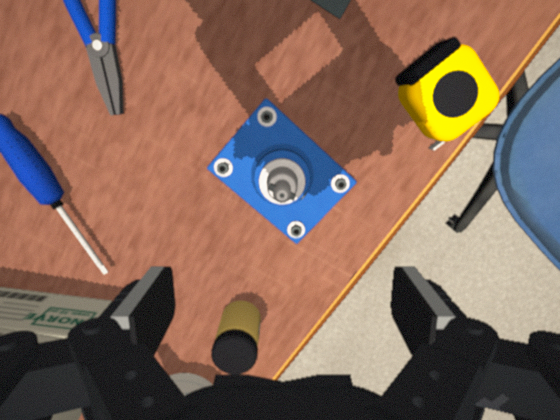

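Run:
```python
import pickle,cv2,numpy as np
ims=[]
for y in (120,-60):
    s=pickle.load(open(f"br{y}.pkl","rb")); ims.append(cv2.resize(s["img"][165:215,257:307],(390,390),interpolation=cv2.INTER_CUBIC)[:,:,::-1])
    r=s["range_z"][165:215:4,257:307:4]; print(r.round(0).astype(int))
cv2.imwrite("pics/brz.png",np.hstack(ims))
```

```text
[[329 328 315 312 313 313 313 309 312 313 310 328 327]
 [328 331 312 312 318 308 305 306 315 313 312 314 329]
 [330 313 314 325 299 294 293 293 296 313 315 313 330]
 [330 315 314 301 293 293 292 292 293 295 314 316 331]
 [333 316 317 295 294 290 284 289 293 293 319 316 331]
 [334 317 317 278 278 274 271 273 285 294 317 316 333]
 [335 317 319 278 279 273 269 271 274 296 317 318 333]
 [349 336 319 297 275 271 271 270 273 283 319 319 339]
 [350 350 336 320 297 271 273 271 275 281 320 340 352]
 [351 353 352 339 321 321 274 275 322 337 351 351 353]
 [352 353 353 353 353 352 354 354 352 352 353 354 353]
 [353 354 354 354 353 354 355 355 354 354 355 354 354]
 [366 355 355 354 354 354 356 356 355 354 354 355 354]]
[[341 330 329 328 329 328 328 328 328 329 329 328 340]
 [341 330 328 328 313 313 313 312 313 313 329 329 331]
 [341 331 331 314 314 315 313 314 315 315 313 331 330]
 [331 331 315 314 314 313 306 306 310 322 315 315 332]
 [333 331 316 316 309 297 296 294 295 303 316 316 315]
 [334 334 316 333 297 295 295 294 294 294 307 317 317]
 [335 318 317 334 295 295 289 287 294 295 296 319 318]
 [348 335 318 298 280 282 275 275 281 296 295 319 318]
 [352 335 319 299 282 276 274 272 273 297 297 320 319]
 [353 351 320 319 297 275 272 272 272 277 299 321 339]
 [353 352 353 323 323 276 273 272 273 283 283 338 353]
 [355 354 354 353 340 325 276 275 277 338 354 355 355]
 [353 354 356 355 356 357 355 356 355 354 357 354 354]]
```

View pics/brz.png

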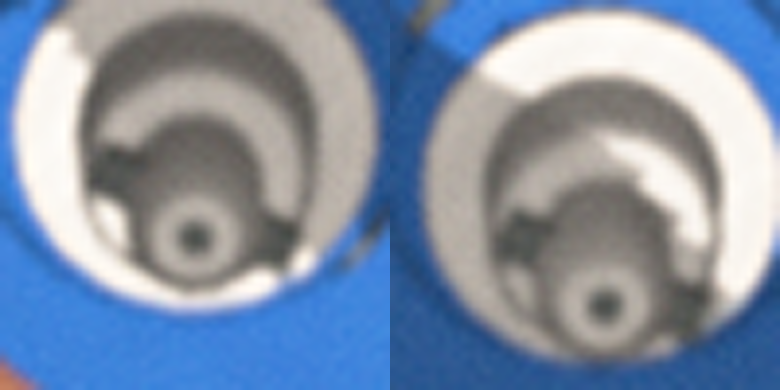

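Run:
```python
from h import *; import pickle
np.set_printoptions(precision=2,suppress=True)
a=pickle.load(open("br120.pkl","rb"));b=pickle.load(open("br-60.pkl","rb"))
def px(x,y): return 257+x/7.8-.5,165+y/7.8-.5
n=[px(194,237),px(214,307)]
t=tri([ray(a,*n[0]),ray(b,*n[1])]);print("tip tri",t)
for s,p in zip((a,b),n): print(at_z(s,*p,87), np.array(s["cam_to_world"])[:3,3])
for s,e in ((a,[(115,172),(278,248)]),(b,[(132,238),(300,308)])):
    q=[at_z(s,*px(*k),78) for k in e]; d=q[0]-q[1]; print("key",np.mean(q,0),np.linalg.norm(d),np.degrees(np.arctan2(d[1],d[0])))
# seat ring & bolts
for s,n in ((a,"120"),(b,"-60")):
    im=s["img"]; hsv=cv2.cvtColor(im,cv2.COLOR_RGB2HSV)
    m=((hsv[...,0]>100)&(hsv[...,0]<125)&(hsv[...,1]>130)).astype(np.uint8)
    m[:, :200]=0;m[:90]=0;m[260:]=0;m[:,370:]=0
    m=cv2.morphologyEx(m,cv2.MORPH_CLOSE,np.ones((25,25)))
    c=max(cv2.findContours(m,0,2)[0],key=cv2.contourArea); r=cv2.minAreaRect(c)
    bx=np.array([at_z(s,*p,10) for p in cv2.boxPoints(r)]);print(bx.mean(0),np.linalg.norm(bx[0]-bx[1]),np.linalg.norm(bx[1]-bx[2]))
    for i in (0,1): d=bx[i+1]-bx[i];print(np.degrees(np.arctan2(d[1],d[0])))
```

```text
tip tri [ 615.35 -121.23   86.2 ]
[ 615.17 -121.11   87.  ] [582.78 -63.52 349.06]
[ 615.54 -121.38   87.  ] [ 652.83 -184.08  348.99]
key [ 615.17 -120.6    78.  ] 17.64618291466288 -175.6873163448032
key [ 615.8  -122.32   78.  ] 17.97860243925961 6.7043956405906995
[ 614.81 -121.8    10.  ] 83.54309579767273 113.37308421723314
75.73947715022366
-11.794557170931911
[ 614.31 -122.26   10.  ] 83.46508181268173 112.99172904760594
-101.98752016996303
170.17404789626036
```

The bracket views show the spindle tip at about (281,195) and (284,204) px. They triangulate to (615.4,-121.2,86.2), against 87 expected, and the key lies at about 5° in world. Next are views above the parts.

```bash
python3 - <<'E'
from h import *; import pickle
np.set_printoptions(precision=2,suppress=True)
T=optics.snapshot("top")
print("cap top", at_z(T,251.5,251,20))
c=at_z(T,251.5,251,20)
for n,p in (("cap",[c[0],c[1],140]),("spa",[512,239,140]),("bea",[455,321,135])):
    manip.move_to(p,[180,0,90]); manip.sleep(0.15)
    s=optics.snapshot("wrist"); save(s,"w_"+n); pickle.dump(s,open(f"w_{n}.pkl","wb"))
    print(n,current_time_s(),current_eef_pos(),current_joint_pos())
E
python3 - <<'E'
import cv2,numpy as np
cv2.imwrite("pics/w3.png",np.hstack([cv2.resize(cv2.imread(f"pics/w_{n}.png")[60:330,100:460],(266,200)) for n in ("cap","spa","bea")]))
E
```

```text
cap top [445.35  79.36  20.  ]
cap 9.125 [445.5   79.21 140.01] [ -4.81  14.67 104.99  -0.    60.34  -4.78]
spa 10.05 [512.11 237.94 140.27] [13.04 27.65 85.89 -0.01 66.45 13.13]
bea 10.7333 [455.73 320.08 135.08] [23.03 27.08 87.64 -0.01 65.26 23.13]
```

View pics/w3.png

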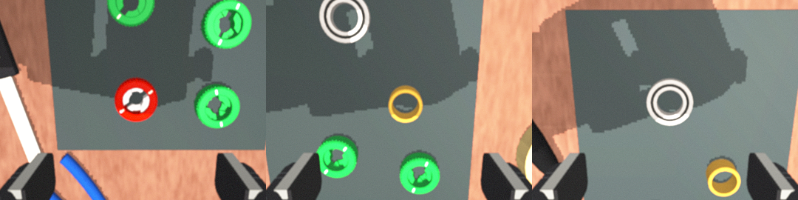

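View pics/w_bea.png

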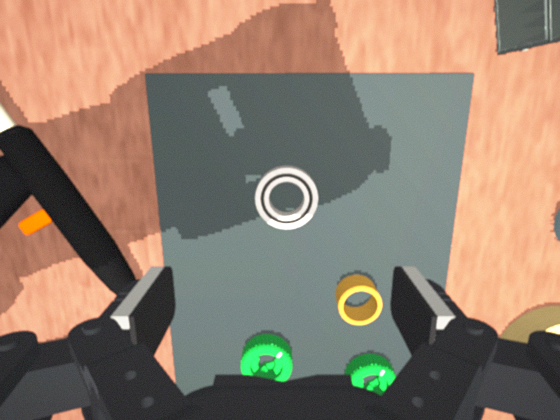

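View pics/w_cap.png

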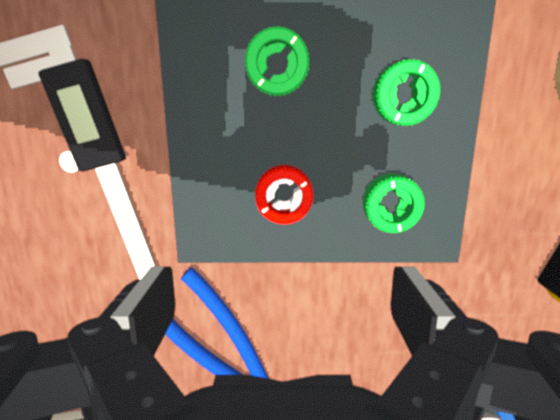

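View pics/w_spa.png

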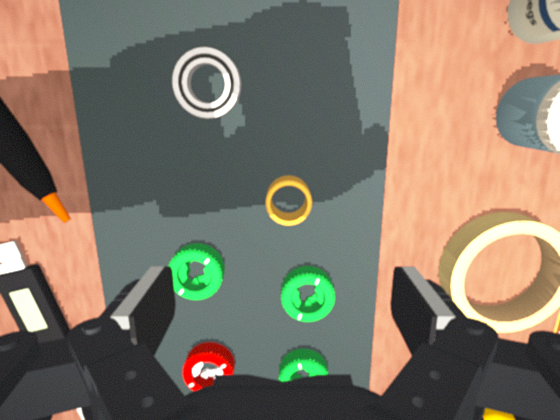

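```bash
cat > det.py <<'E'
from h import *
def ell(s,kind,box):
    x0,y0,x1,y1=box; im=s["img"][y0:y1,x0:x1]; k=4
    im=cv2.resize(im,None,fx=k,fy=k,interpolation=cv2.INTER_CUBIC); hsv=cv2.cvtColor(im,cv2.COLOR_RGB2HSV).astype(int)
    h,sa,v=hsv[...,0],hsv[...,1],hsv[...,2]
    if kind=="bea": m=(v>130)&(sa<70)
    if kind=="spa": m=(h>12)&(h<32)&(sa>90)&(v>150)
    if kind=="cap": m=((h<8)|(h>172))&(sa>150)&(v>150)
    m=m.astype(np.uint8)
    c=max(cv2.findContours(m,0,1)[0],key=lambda c:cv2.boundingRect(c)[2]*cv2.boundingRect(c)[3])
    c=cv2.convexHull(c); e=cv2.fitEllipse(c)
    return [(e[0][0]+.5)/k-.5+x0,(e[0][1]+.5)/k-.5+y0],np.array(e[1])/k,e[2]
E
python3 - <<'E'
from det import *; import pickle
np.set_printoptions(precision=2,suppress=True)
L=lambda n:pickle.load(open(f"w_{n}.pkl","rb"))
B,S,C=L("bea"),L("spa"),L("cap")
def two(k,lst,z):
    rs=[]
    for s,bx in lst:
        p,a,t=ell(s,k,bx); rs.append(ray(s,*p)); d=abs(s["range_z"][int(p[1])-0,int(p[0])]); print(k,np.round(p,2),a,at_z(s,*p,z))
    if len(rs)>1: print("  tri",tri(rs))
two("bea",[(B,(250,160,325,235)),(S,(165,40,250,125))],14)
two("spa",[(S,(255,170,325,235)),(B,(330,260,390,335))],24)
two("cap",[(C,(248,155,325,235)),(S,(178,335,240,376))],20)
ims=[cv2.resize(s["img"][b[1]:b[3],b[0]:b[2]],(260,260),interpolation=cv2.INTER_CUBIC) for s,b in((B,(250,160,325,235)),(S,(255,170,325,240)),(C,(248,158,323,233)))]
cv2.imwrite("pics/e3.png",np.hstack(ims)[:,:,::-1])
E
```

```text
bea [287.35 220.56] [ 76.76 111.27] [458.42 304.25  14.  ]
bea [205.93  82.41] [67.73 73.83] [457.97 321.4   14.  ]
  tri [461.34 317.8   48.9 ]
spa [288.36 200.87] [46.87 50.58] [515.31 238.76  24.  ]
spa [358.01 300.09] [46.58 52.17] [513.27 242.47  24.  ]
  tri [515.66 235.92  13.02]
cap [283.73 194.93] [58.23 58.52] [445.42  83.65  20.  ]
cap [208.24 366.24] [45.24 51.74] [447.54  91.94  20.  ]
  tri [444.88  80.54   6.56]
```

View pics/e3.png

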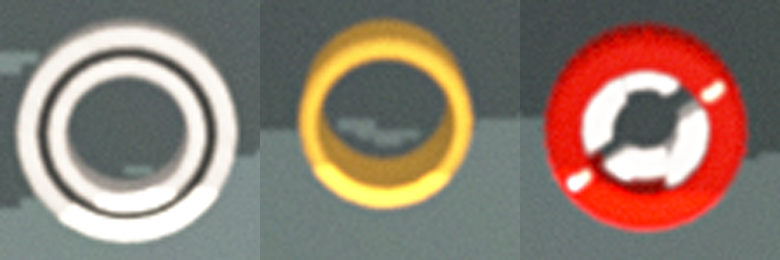

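Run:
```python
from det import *; import pickle
L=lambda n:pickle.load(open(f"w_{n}.pkl","rb"))
B,S,C=L("bea"),L("spa"),L("cap")
ims=[cv2.resize(s["img"][b[1]:b[3],b[0]:b[2]],(390,390),interpolation=cv2.INTER_CUBIC) for s,b in((S,(169,45,244,120)),(B,(321,262,396,337)))]
cv2.imwrite("pics/e2.png",np.hstack(ims)[:,:,::-1])
```

```text
(no output)
```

View pics/e2.png

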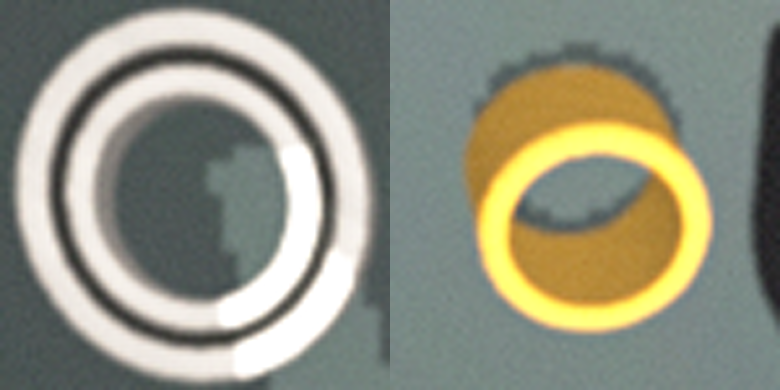

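Run:
```python
from det import *; import pickle
np.set_printoptions(precision=2,suppress=True)
L=lambda n:pickle.load(open(f"w_{n}.pkl","rb"))
B,S,C=L("bea"),L("spa"),L("cap")
for n,l,z in (("bea",[(B,(286.0,197.7)),(S,(205.4,82.1))],14),("spa",[(S,(288.56,202.35)),(B,(359.9,305.2))],24)):
    print(n,tri([ray(s,*p) for s,p in l]),[at_z(s,*p,z) for s,p in l])
pc=(284.,196.9)
print("cap",at_z(C,*pc,20))
q=[at_z(C,248+x/3.467-.5,158+y/3.467-.5,20) for x,y in((193,92),(60,181))];d=q[0]-q[1];print(np.linalg.norm(d),np.degrees(np.arctan2(d[1],d[0])))
sc=optics.snapshot("scene");print("scene cap z20",at_z(sc,230+482/6-.5,220+236/6-.5,20),tri([ray(C,*pc),ray(sc,230+482/6-.5,220+236/6-.5)]))
```

```text
bea [457.36 321.7   12.54] [array([457.38, 322.11,  14.  ]), array([457.61, 321.61,  14.  ])]
spa [515.41 237.2   22.58] [array([515.46, 237.64,  24.  ]), array([515.  , 237.99,  24.  ])]
cap [445.63  82.15  20.  ]
34.44955694971381 34.6125800711328
scene cap z20 [446.74  86.75  20.  ] [447.06  81.5   13.85]
```

```bash
cat >> h.py <<'E'
def grab(x,y,zt,yaw,op,f,zlift=130):
    eoat.move_gripper(op)
    manip.move_to([x,y,60],[180,0,yaw]); 
    f0=np.array(current_wrist_force())
    manip.move_l([x,y,zt+12],velocity=120); manip.move_l([x,y,zt],velocity=40)
    print("down dF",np.array(current_wrist_force())-f0,current_eef_pos())
    eoat.move_gripper(0.0,f); w=current_grip_width(); print("width",w*85)
    manip.move_l([x,y,zt+15],velocity=80); manip.move_l([x,y,zlift],velocity=250)
    print("lifted width",current_grip_width()*85,np.array(current_wrist_force())-f0,current_time_s())
E
python3 - <<'E'
from h import *
np.set_printoptions(precision=2,suppress=True)
grab(457.4,321.9,1.5,90,0.75,35)
s=optics.snapshot("wrist"); save(s,"held_bea")
E
```

```text
down dF [-0.69  0.91 -2.39] [457.34 321.9    1.4 ]
width 45.50365000804024
lifted width 44.709586558961576 [-0.47  0.58 -3.09] 13.7833
```

View pics/held_bea.png

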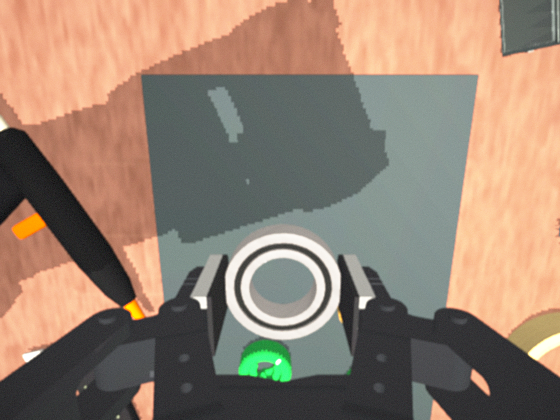

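The bearing is held between the pads, centred at about (283,286) px. I'll measure its offset in the grip, then lower it onto the spindle in small, force-checked steps.

```bash
python3 - <<'E'
import sys; sys.path.insert(0,'.')
import cv2,numpy as np,pickle
im=cv2.imread("pics/held_bea.png"); c=im[215:350,215:350]; cv2.imwrite("pics/hb.png",cv2.resize(c,(540,540),interpolation=cv2.INTER_CUBIC))
E
cat >> h.py <<'E'
def rest(): 
    manip.sleep(0.12); return np.mean([current_wrist_force() for _ in range(1)],0)
E
python3 - <<'E'
from h import *
np.set_printoptions(precision=2,suppress=True)
s=optics.snapshot("wrist"); e=np.array(current_eef_pos()); print(e)
import pickle; pickle.dump((s,e),open("hb.pkl","wb"))
manip.move_to([615.35,-121.25,112],[180,0,90]); manip.sleep(.3)
print(current_eef_pos(),current_tcp_rot(),current_wrist_force(),current_time_s(),current_joint_pos())
E
```

```text
[456.42 321.44 127.71]
[ 615.42 -120.77  112.06] [180.     0.    90.04] [ 0.27  0.46 -1.09] 15.9 [-21.79  36.75  75.34   0.    67.91 -21.83]
```

View pics/hb.png

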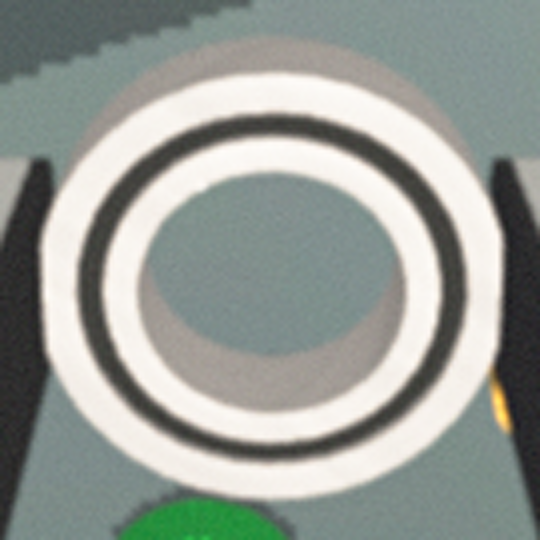

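Run:
```python
from h import *; import pickle
np.set_printoptions(precision=2,suppress=True)
s,e=pickle.load(open("hb.pkl","rb"))
for z in (12.5,): print(at_z(s,282.5,286.4,e[2]+z)-e)
f0=rest()
x,y=615.35,-121.25
for z in (104,98,94,91,89,87,85,83,80,76,72,68,66,64,63):
    manip.move_l([x,y,z-1],velocity=50)
    f=np.array(current_wrist_force())-f0; e=np.array(current_eef_pos()); print(z-1,e,f,round(current_time_s(),2))
    if np.linalg.norm(f)>8: print("stop"); break
```

```text
[-1.03  0.75 12.5 ]
103 [ 615.13 -121.19  102.44] [0.55 0.73 0.43] 16.35
97 [ 615.16 -121.18   96.59] [ 0.14 -0.32 -0.65] 16.62
93 [ 615.23 -121.21   92.72] [ 0.44  0.67 -0.02] 16.87
90 [ 615.26 -121.22   89.81] [1.29 0.03 0.24] 17.12
88 [ 615.3  -121.21   87.89] [ 0.37 -0.64 -0.26] 17.37
86 [ 615.28 -121.22   85.86] [-0.43 -0.22 -0.13] 17.62
84 [ 615.28 -121.22   83.84] [-0.97 -0.01 -0.94] 17.87
82 [ 615.26 -121.21   81.83] [ 0.06 -1.21  0.59] 18.12
79 [ 615.22 -121.2    78.71] [-0.17  0.7  -0.16] 18.37
75 [ 615.19 -121.18   74.63] [-0.81 -0.84 -0.72] 18.62
71 [ 615.19 -121.22   70.68] [ 0.35  0.41 -0.34] 18.87
67 [ 615.19 -121.21   66.68] [ 0.61  0.18 -1.27] 19.12
65 [ 615.29 -121.25   64.89] [ 0.44 -0.7  -0.31] 19.37
63 [ 615.28 -121.22   62.86] [ 0.17  0.03 -0.38] 19.62
62 [ 615.33 -121.25   61.95] [ 0.23 -0.97  0.59] 19.87
```

```bash
cat >> h.py <<'E'
def lower(x,y,zs,f0,lim=6,v=50):
    for z in zs:
        manip.move_l([x,y,z],velocity=v)
        f=np.array(current_wrist_force())-f0; e=np.array(current_eef_pos()); print(z,e,f,round(current_time_s(),2))
        if np.linalg.norm(f)>lim:
            print("stop"); return False
    return True
E
python3 - <<'E'
from h import *
np.set_printoptions(precision=2,suppress=True)
f0=rest(); print(f0)
lower(615.35,-121.25,(60.5,59.5,58.5,57.5,56,53,50),f0,5)
E
```

```text
[ 0.4   0.   -1.33]
60.5 [ 615.28 -121.24   60.34] [-0.74 -1.12  0.54] 20.23
59.5 [ 615.46 -121.27   59.58] [-0.04  0.44  0.36] 20.48
58.5 [ 615.58 -121.16   58.58] [1.41 0.62 0.21] 20.73
57.5 [ 615.54 -121.16   57.53] [3.35 1.4  1.34] 20.98
56 [ 615.55 -121.14   56.  ] [2.33 2.26 1.22] 21.23
53 [ 615.54 -121.1    52.81] [4.42 2.62 1.62] 21.48
stop
```

Run:
```python
from h import *
np.set_printoptions(precision=2,suppress=True)
f0=np.array([0.4,0,-1.33])
lower(616.1,-120.8,(53,50,47,44,42,41,40.2,39.6),f0,7)
```

```text
53 [ 615.63 -120.89   52.57] [ 0.99  0.68 -0.16] 21.73
50 [ 615.76 -120.83   49.54] [-0.97  0.44 -1.04] 21.98
47 [ 615.9  -120.76   46.71] [-0.87 -0.32  0.6 ] 22.23
44 [ 615.96 -120.72   43.74] [-1.24 -0.63  0.88] 22.48
42 [ 616.05 -120.77   41.88] [-0.61 -1.12  0.78] 22.73
41 [ 616.08 -120.78   40.94] [-0.16  0.81  0.8 ] 22.98
40.2 [ 616.08 -120.79   40.16] [-0.26  0.08  1.06] 23.23
39.6 [ 616.14 -120.8    39.96] [-2.77  0.76  5.1 ] 23.48
```

```bash
python3 - <<'E'
from h import *
np.set_printoptions(precision=2,suppress=True)
eoat.move_gripper(0.72); print(current_grip_width(),current_wrist_force())
manip.move_l([616,-120.8,70],velocity=80); manip.move_l([616,-120.8,150],velocity=250)
s=optics.snapshot("wrist"); save(s,"bea_on")
grab(515.3,237.6,6,90,0.62,35,135)
manip.move_to([616,-120.8,116],[180,0,90]); 
print(current_time_s(),current_eef_pos())
s=optics.snapshot("wrist"); save(s,"spa_held")
E
python3 -c "
import cv2,numpy as np
cv2.imwrite('pics/c1.png',np.hstack([cv2.imread('pics/'+n+'.png')[100:400,80:480] for n in('bea_on','spa_held')]))"
```

```text
0.7222236736750111 [ 0.4   0.3  -0.17]
down dF [ 0.79 -0.36  0.02] [515.25 237.62   5.91]
width 32.22219877456605
lifted width 32.31320516402853 [ 1.62 -0.51 -1.53] 28.725
30.1167 [ 616.05 -119.49  115.93]
```

View pics/c1.png

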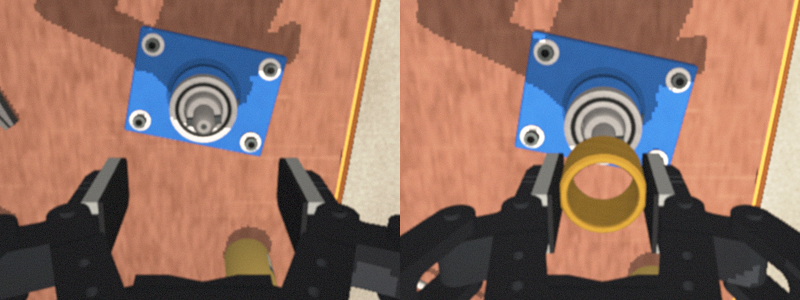

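The bearing lies flat on the seat around the spindle, and the spacer is held upright between the pads. I'll lower the spacer.

Run:
```python
from h import *
np.set_printoptions(precision=2,suppress=True)
f0=rest(); print(f0)
if lower(615.95,-120.8,(95,88,80,70,66),f0,5,70): lower(615.95,-120.8,(65,64,63,61.5,59,57.2),f0,6)
```

```text
[ 0.92 -0.2  -0.06]
95 [ 615.76 -120.73   94.46] [-1.42 -0.02 -0.3 ] 30.73
88 [ 615.76 -120.77   87.59] [ 0.06 -0.09 -0.17] 30.98
80 [ 615.69 -120.71   79.42] [-0.52 -0.93 -0.03] 31.25
70 [ 615.64 -120.67   69.36] [-0.15  0.49 -0.13] 31.54
66 [ 615.86 -120.74   65.8 ] [-0.55 -0.   -0.91] 31.79
65 [ 615.96 -120.82   65.04] [-0.86  0.27 -0.15] 32.04
64 [ 615.94 -120.77   63.96] [-1.24  0.27  0.22] 32.29
63 [ 615.92 -120.81   62.95] [-1.27 -0.09 -0.12] 32.54
61.5 [ 615.89 -120.77   61.37] [-0.82 -0.1   0.25] 32.79
59 [ 615.83 -120.76   58.77] [-0.86  0.38 -0.6 ] 33.04
57.2 [ 615.89 -120.75   57.07] [-1.03  0.07 -0.32] 33.29
```

Run:
```python
from h import *; import pickle
np.set_printoptions(precision=2,suppress=True)
f0=np.array([0.,0,-.3])
lower(615.9,-120.8,(56.5,56,55.5),f0,3.5)
eoat.move_gripper(0.62); print(current_wrist_force())
manip.move_l([616,-120.8,80],velocity=100); manip.move_l([616,-150,115],velocity=250);manip.move_l([616,-187,115],velocity=250); manip.sleep(.2)
s=optics.snapshot("wrist"); save(s,"key"); pickle.dump(s,open("key.pkl","wb")); print(s["cam_to_world"][:3,3],proj(s,[615.9,-120.8,77]),current_time_s())
u,v=proj(s,[615.9,-120.8,77]).astype(int); save(s,"keyz",(u-45,max(v-45,0),u+45,max(v-45,0)+90),6.5); print(u-45,max(v-45,0))
```

```text
56.5 [ 615.95 -120.83   56.56] [ 0.3  -0.32 -0.57] 33.54
56 [ 615.99 -120.83   56.33] [-1.44 -0.91  3.1 ] 33.79
stop
[-0.28 -0.09  0.21]
[ 614.81 -115.61  256.53] [284.92 113.51] 35.4
239 68
```

View pics/keyz.png

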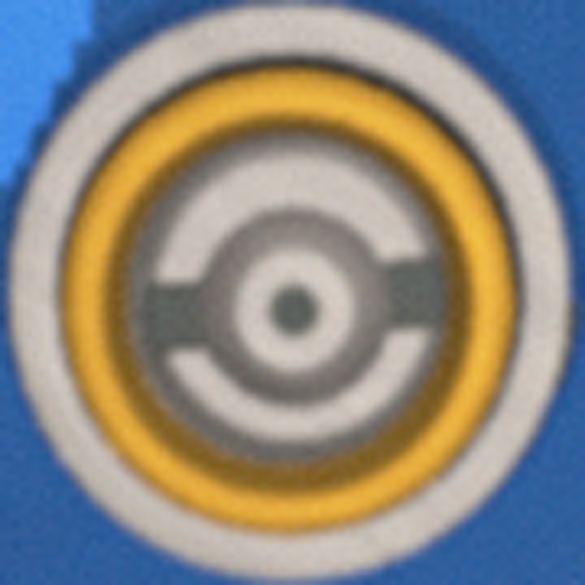

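Run:
```python
from h import *; import pickle
np.set_printoptions(precision=2,suppress=True)
s=pickle.load(open("key.pkl","rb"))
px=lambda x,y:(239+x/6.5-.5,68+y/6.5-.5)
for A,B in (((147,316),(441,292)),((155,283),(430,258)),((155,350),(430,328))):
    q=[at_z(s,*px(*k),78) for k in(A,B)];d=q[1]-q[0];print(np.linalg.norm(d),np.degrees(np.arctan2(d[1],d[0])),np.mean(q,0))
print(at_z(s,*px(294,309),87))
# numeric: dark mask inside bore
x0,y0=239,68
c=cv2.resize(s["img"][y0:y0+90,x0:x0+90],None,fx=6.5,fy=6.5,interpolation=cv2.INTER_CUBIC)
g=cv2.cvtColor(c,cv2.COLOR_RGB2GRAY);yy,xx=np.mgrid[:585,:585];r=np.hypot(xx-294,yy-304)
m=(g<115)&(r<148)&(r>100)&(abs(yy-304)<60)
for side in(xx<294,xx>294):
    k=m&side; print(xx[k].mean(),yy[k].mean(),k.sum())
# rough sizes along bands: edges
for x in (160,175,190,395,410,425): 
    col=g[240:370,x].astype(float); d=np.gradient(cv2.GaussianBlur(col[:,None],(1,9),0)[:,0]); print(x,240+d.argmin(),240+d.argmax())
```

```text
21.474392741313814 4.581695540152922 [ 615.32 -121.12   78.  ]
20.026007831568986 5.074607073817133 [ 615.2  -118.76   78.  ]
20.163979943540053 4.509158347138379 [ 615.21 -123.6    78.  ]
[ 615.31 -121.18   87.  ]
171.093808630394 318.34427767354595 3198
417.6460396039604 295.01794554455444 3232
160 283 257
175 282 348
190 282 349
395 262 329
410 257 328
425 256 328
```

The straight-down view shows the spacer seated, with the key visible at (147,316)–(441,292) in the crop, at about +5° in world. Now I'll grab the red cap (wrist view (284,197)) and re-measure its angle in the hand.

Run:
```python
from h import *; import pickle
np.set_printoptions(precision=2,suppress=True)
manip.move_l([616,-187,140],velocity=200)
grab(445.6,82.1,4,90,0.72,60,135)
manip.move_to([615.8,-120.9,122],[180,0,90]); manip.sleep(.3)
s=optics.snapshot("wrist"); e=np.array(current_eef_pos()); print(e,current_tcp_rot(),current_grip_width()*85,current_time_s())
pickle.dump((s,e),open("hc.pkl","wb")); save(s,"hc",(220,220,345,345),4.6); save(s,"hcf")
```

```text
down dF [ 0.05  0.94 -0.12] [445.55  82.12   3.93]
width 40.97609051102425
lifted width 40.719594489942274 [-0.14  1.51 -2.13] 39.4167
[ 615.76 -120.39  122.26] [179.98   0.    90.04] 41.034260912140454 40.8
```

View pics/hc.png

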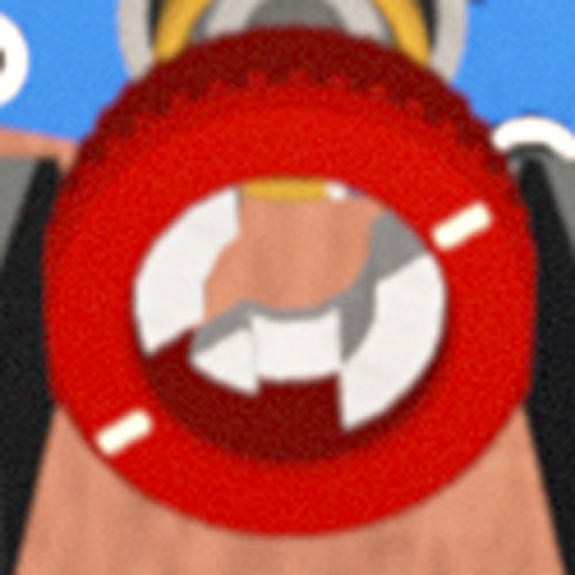

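Run:
```python
from h import *; import pickle
np.set_printoptions(precision=2,suppress=True)
s,e=pickle.load(open("hc.pkl","rb"))
q=[at_z(s,220+x/4.6-.5,220+y/4.6-.5,e[2]+16) for x,y in((462,225),(125,433))];d=q[0]-q[1];print(np.linalg.norm(d),np.degrees(np.arctan2(d[1],d[0])),np.mean(q,0)-e)
```

```text
34.11013665427232 34.54503734470344 [-1.07  0.66 16.  ]
```

Run:
```python
from h import *
np.set_printoptions(precision=2,suppress=True)
manip.move_to([615.8,-120.9,100],[180,0,60.5]); f0=rest(); print(f0,current_moment(),current_tcp_rot())
if lower(615.8,-120.9,(94,90,87,84,82),f0,4): lower(615.8,-120.9,(81,80.2,79.4,78.6,78,77.2,76.6),f0,4,30)
print(current_moment())
```

```text
[0.3  0.26 0.14] [-0.03 -0.02  0.  ] [179.95  -0.01  60.62]
94 [ 615.58 -120.82   93.55] [-0.28  0.22 -1.25] 41.74
90 [ 615.66 -120.84   89.67] [-0.5   0.16 -0.84] 41.99
87 [ 615.71 -120.87   86.8 ] [-0.2  -0.86 -0.53] 42.24
84 [ 615.92 -120.98   83.85] [ 1.14 -1.1  -1.47] 42.49
82 [ 615.94 -121.     81.95] [ 3.05 -1.33 -2.2 ] 42.74
81 [ 615.99 -121.03   81.13] [ 2.82 -1.58 -1.68] 42.99
80.2 [ 615.96 -120.99   80.29] [ 2.35 -2.49  0.76] 43.24
79.4 [ 615.97 -120.99   79.5 ] [ 2.3  -1.96  0.21] 43.49
78.6 [ 615.94 -120.99   78.64] [ 3.   -2.43 -0.05] 43.74
78 [ 615.95 -121.     78.08] [ 3.41 -1.92  1.02] 43.99
stop
[-0.38 -0.79  0.07]
```

The slots passed the key top with no axial force. I'll relieve the small side load, lower the cap onto the spacer and press.

Run:
```python
from h import *
np.set_printoptions(precision=2,suppress=True)
f0=np.array([.3,.26,-.6])
x,y=616.3,-121.25
if lower(x,y,(77.6,76.6,76),f0,6,30):
    lower(x,y,(75,74,73,72,71,70,69,68),f0,16,30)
print(current_moment(),current_grip_width()*85)
```

```text
77.6 [ 616.03 -121.06   77.34] [ 1.25 -0.57  1.34] 44.24
76.6 [ 616.08 -121.08   76.44] [ 0.54 -0.85  1.11] 44.49
76 [ 616.12 -121.12   75.96] [-0.26 -0.    2.61] 44.74
75 [ 616.18 -121.14   75.  ] [-1.42  0.25  4.49] 44.99
74 [ 616.18 -121.14   74.  ] [-2.19  1.19  4.18] 45.24
73 [ 616.2  -121.14   73.08] [-1.99  1.01  6.73] 45.49
72 [ 616.24 -121.15   72.22] [-3.73  1.71  7.31] 45.74
71 [ 616.24 -121.14   71.32] [-3.2   1.72  8.35] 45.99
70 [ 616.26 -121.16   70.46] [-4.36  2.45  8.35] 46.24
69 [ 616.26 -121.15   69.59] [-3.91  1.14 10.12] 46.49
68 [ 616.28 -121.17   68.69] [-4.19  1.57 11.01] 46.74
[0.3  0.73 0.03] 41.15787683977547
```

Run:
```python
from h import *
np.set_printoptions(precision=2,suppress=True)
f0=np.array([.3,.26,-.6])
x,y=616.0,-121.05
lower(x,y,(67,66.3),f0,18,30)
m0=np.array(current_moment())
yaw=60.5
for dy in (5,10,20,30,40,50,55,58,60,61,62,63):
    manip.move_l([x,y,66.3],[180,0,yaw-dy],velocity=100)
    f=np.array(current_wrist_force())-f0; m=np.array(current_moment()); print(dy,current_tcp_rot()[2],current_eef_pos(),f,m,round(current_time_s(),2))
    if abs(m[2]-m0[2])>0.35 or np.linalg.norm(f)>20: print("stop");break
```

```text
67 [ 616.24 -121.13   67.93] [-3.71  0.55 11.12] 46.99
66.3 [ 616.25 -121.15   67.34] [-4.18  1.1  11.63] 47.24
5 55.46521387544457 [ 616.65 -121.29   67.54] [-1.77  1.01 10.86] [ 0.18  0.46 -0.15] 47.49
10 50.46416742677047 [ 616.87 -121.42   67.68] [-1.56  0.29 12.19] [ 0.11  0.23 -0.14] 47.74
20 40.46299746416783 [ 617.06 -121.51   67.75] [ 0.02 -0.36 10.58] [-0.01  0.06 -0.12] 48.07
30 30.45874735233677 [ 617.11 -121.59   67.77] [-0.28 -0.93 11.67] [ 0.04  0.04 -0.11] 48.39
40 20.463246217390807 [ 617.15 -121.6    67.81] [ 0.18 -0.54 11.88] [-0.03  0.03 -0.07] 48.72
50 10.460777745393107 [ 617.16 -121.62   67.82] [-1.09 -0.56 10.26] [-0.05 -0.   -0.11] 49.04
55 5.459621781868855 [ 617.16 -121.63   67.81] [ 0.13 -0.78 10.74] [-0.03 -0.03 -0.12] 49.29
58 2.479121517828648 [ 617.17 -121.64   67.82] [ 0.52 -0.97 11.15] [-0.04  0.02 -0.05] 49.54
60 0.48881502579253405 [ 617.16 -121.66   67.82] [ 0.03 -0.42 11.36] [-0.05 -0.03  0.07] 49.79
61 -0.4971998101136889 [ 617.17 -121.65   67.82] [ 0.33 -0.34 12.4 ] [-0.06  0.02  0.04] 50.04
62 -1.498512111555719 [ 617.18 -121.64   67.84] [-0.17 -1.34 10.6 ] [-0.07 -0.05  0.03] 50.29
63 -2.4996493061518565 [ 617.15 -121.64   67.83] [ 0.61 -0.65 10.99] [-0.04 -0.    0.07] 50.54
```

Run:
```python
from h import *; import pickle
s=optics.snapshot("wrist"); save(s,"turn",(220,220,345,345),4.6); pickle.dump((s,current_eef_pos()),open("turn.pkl","wb"))
```

```text
(no output)
```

View pics/turn.png

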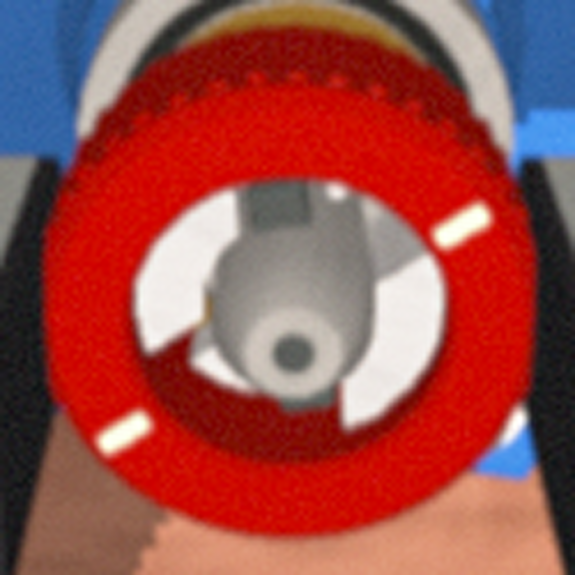

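The marks sit at the same pixels as before, so the cap turned with the gripper. The key now shows at (278,205) over the notch. I'll feel gently for the stop, then let the cap rise.

Run:
```python
from h import *
np.set_printoptions(precision=2,suppress=True)
f0=np.array([.3,.26,-.6]); x,y=616.0,-121.05
yaw=60.5; st=None
for dy in (64,65,66,67,68,69,70):
    manip.move_l([x,y,66.3],[180,0,yaw-dy],velocity=100)
    f=np.array(current_wrist_force())-f0; m=np.array(current_moment()); print(dy,current_tcp_rot()[2],current_eef_pos(),f,m,round(current_time_s(),2))
    if abs(m[2])>0.25 or np.hypot(f[0],f[1])>6: print("stop");break
```

```text
64 -3.501277479357474 [ 617.16 -121.65   67.84] [-0.01 -0.7  11.99] [-0.06  0.01  0.05] 50.84
65 -4.5002862664600505 [ 617.19 -121.65   67.84] [ 1.26 -0.87 11.12] [-0.07  0.03  0.12] 51.09
66 -5.500752478960771 [ 617.19 -121.67   67.85] [-0.75 -1.59 10.9 ] [-0.08 -0.03  0.03] 51.34
67 -6.502463750374726 [ 617.2  -121.71   67.83] [ 0.2  -0.55 10.42] [-0.08 -0.02  0.11] 51.59
68 -7.500379686426664 [ 617.26 -121.8    67.85] [ 0.75 -1.21 10.76] [-0.18 -0.06  0.08] 51.84
69 -8.49441892397576 [ 617.28 -121.87   67.87] [ 0.49 -1.62 10.95] [-0.16 -0.1   0.16] 52.09
70 -9.489286074370233 [ 617.27 -121.95   67.85] [ 0.71 -2.02 10.41] [-0.23 -0.05  0.2 ] 52.34
```

```bash
python3 - <<'E'
from h import *
np.set_printoptions(precision=2,suppress=True)
f0=np.array([.3,.26,-.6]); x,y=616.0,-121.05
manip.move_l([x,y,66.3],[180,0,-5],velocity=100)
print(current_eef_pos(),current_wrist_force()-f0,current_moment())
s=optics.snapshot("wrist"); save(s,"turn2",(220,220,345,345),4.6)
lower(617,-121.6,(67.5,69,70,71,72),f0,20,30)
s=optics.snapshot("wrist"); save(s,"turn3",(220,220,345,345),4.6)
E
python3 -c "
import cv2,numpy as np
cv2.imwrite('pics/t23.png',np.hstack([cv2.resize(cv2.imread('pics/'+n+'.png'),(400,400)) for n in('turn2','turn3')]))"
```

```text
[ 617.19 -121.74   67.85] [ 0.24 -0.48 11.35] [-0.13 -0.05  0.1 ]
67.5 [ 617.41 -121.84   68.53] [-3.85  0.2  10.31] 52.89
69 [ 617.39 -121.83   69.89] [-2.    0.29 10.36] 53.14
70 [ 617.37 -121.8    70.75] [-2.44 -1.19  8.6 ] 53.39
71 [ 617.35 -121.85   71.63] [-2.79 -0.56  8.1 ] 53.64
72 [ 617.31 -121.8    72.49] [-0.96  0.42  7.52] 53.89
```

View pics/t23.png

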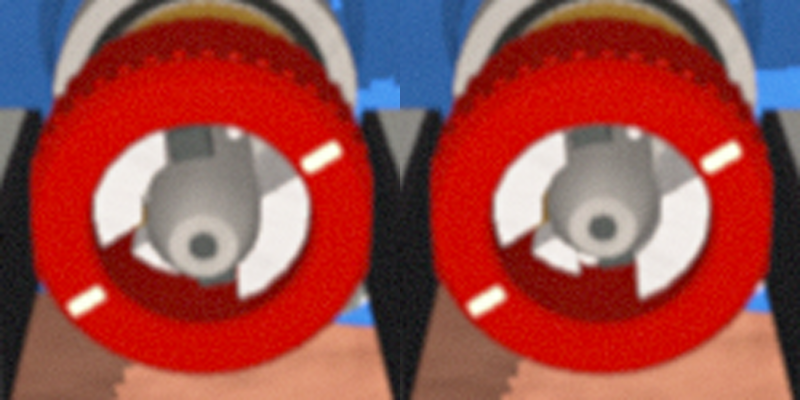

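Run:
```python
from h import *
np.set_printoptions(precision=2,suppress=True)
f0=np.array([.3,.26,-.6])
for z in (72.6,73.2,73.8,74.4):
    manip.move_l([617.1,-121.6,z],velocity=30)
    f=np.array(current_wrist_force())-f0; print(z,current_eef_pos(),f,current_moment(),current_time_s())
    if f[2]<-2: break
```

```text
72.6 [ 617.27 -121.81   72.78] [-0.02 -0.63  5.62] [-0.06  0.08  0.06] 54.1917
73.2 [ 617.2  -121.78   72.89] [ 2.07 -2.47  0.12] [-0.34 -0.33  0.1 ] 54.4417
73.8 [ 617.12 -121.75   73.  ] [ 3.24 -2.52 -4.97] [-0.49 -0.8   0.12] 54.6917
```

The cap resists further lift at TCP 72.9, the locked height; without the notches it would have stopped 3 mm lower. I'll release it and inspect.

Run:
```python
from h import *
np.set_printoptions(precision=2,suppress=True)
manip.move_l([617.05,-121.6,73.15],velocity=30); print(current_wrist_force())
eoat.move_gripper(0.72); print(current_wrist_force(),current_time_s())
manip.move_l([616.5,-121.5,100],velocity=100); manip.move_l([550,-121.5,150],velocity=250); manip.sleep(.2)
s=optics.snapshot("wrist"); e=current_eef_pos(); u,v=proj(s,[615.9,-121,80]).astype(int); print(u,v,current_time_s())
save(s,"fin_full"); save(s,"fin",(max(u-50,0),max(v-50,0),u+50,max(v-50,0)+100),5.8)
t=optics.snapshot("scene"); save(t,"fin_scene",(180,110,400,260),3.5); save(optics.snapshot("top"),"fin_top")
import pickle; pickle.dump(s,open("fin.pkl","wb"))
```

```text
[ 3.28 -2.32 -3.87]
[ 0.4  -0.22  0.85] 55.275
272 107 56.425
```

View pics/fin.png

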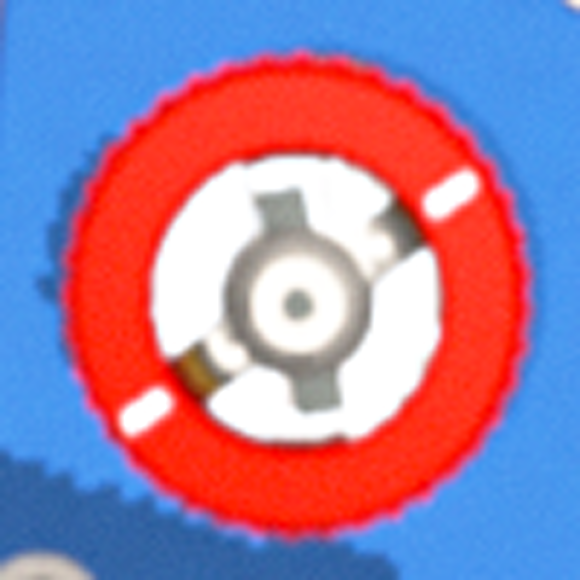

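View pics/fin_scene.png

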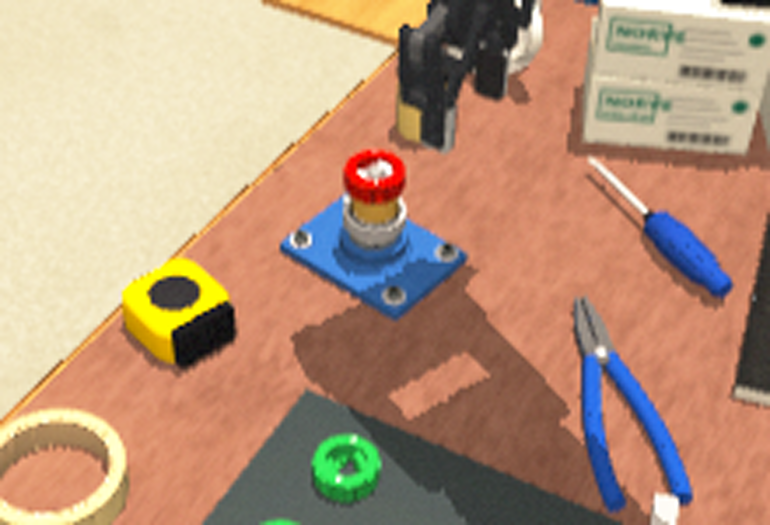

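Run:
```python
from h import *; import pickle
np.set_printoptions(precision=2,suppress=True)
s=pickle.load(open("fin.pkl","rb")); W=cloud(s); x0,y0=222,57
P=lambda x,y:(x0+x/5.8-.5,y0+y/5.8-.5)
c=np.array(P(298,303)); vv,uu=np.mgrid[0:420,0:560]; r=np.hypot(uu-c[0],vv-c[1])*5.8
th=np.degrees(np.arctan2(-(vv-c[1]),uu-c[0]))
ring=(r>165)&(r<210)
A=np.c_[W[ring][:,:2]-[616,-121],np.ones(ring.sum())]; z=W[ring][:,2]; k=np.isfinite(z)
print("rim plane",np.linalg.lstsq(A[k],z[k],rcond=None)[0],np.nanmedian(z))
print("tip",np.nanmedian(W[r<18][:,2]))
keyp=(r>80)&(r<105)&((abs(th-101)<8)|(abs(th+79)<8)); print("key",np.nanmedian(W[keyp][:,2]))
fl=(r>95)&(r<130)&((abs(th-150)<25)|(abs(th+30)<25)|(abs(th-70)<8)); print("floor",np.nanmedian(W[fl][:,2]))
T=optics.snapshot("wrist"); print("table",np.nanmedian(cloud(T)[120:160,330:380,2]))
q=[at_z(s,*P(*p),z) for p,z in(((452,194),88),((146,411),88),((282,208),78),((318,390),78))]
a=[np.degrees(np.arctan2(*(q[i]-q[i+1])[[1,0]])) for i in(0,2)];print(a)
cv2.imwrite("pics/fin_top2.png",cv2.imread("pics/fin_top.png"))
```

```text
rim plane [ 0.   -0.   87.49] 87.47173523662013
tip 86.35516261051845
key 77.3319877779498
floor 82.35715012629173
table -0.9732856253520197
[np.float64(-60.705663782384754), np.float64(6.2003294629080905)]
```

View pics/fin_top2.png

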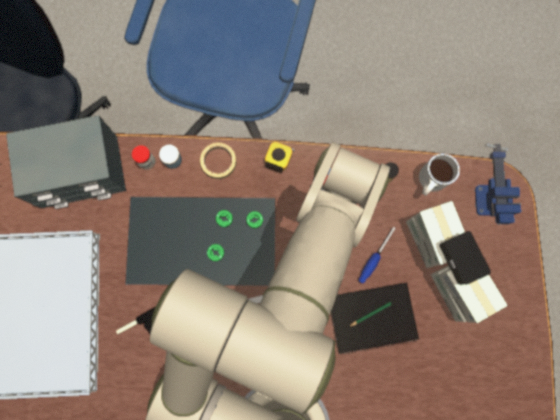

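Run:
```python
from h import *
print(current_time_s(),current_wrist_force()); print(manip.hand_in())
```

```text
56.575 [ 0.4363308  -1.16605391  0.89621715]
the job is handed in; nothing more can be done
None
```

The idler is assembled on the spindle and I handed the job in at 56.6 s of the 72 s allowed. The bearing went onto the seat first, then the brass spacer. The red cap then dropped over the key, was pressed down, turned clockwise to the stop and rose into its notches.

**Forces:** The forces I read between moves peaked at about 5 N setting the bearing, 3 N setting the spacer and 12 N pressing the cap.

**Last checks:**
- **Lock height:** The cap resisted a 5 N upward pull. Its rim is level and 1.1 mm above the spindle tip, against 1 mm expected when locked.
- **Cap angle:** The slots ended about 67° from the key rather than 60°. By my estimate the notch allows about 8°, so the key sits near the notch wall but fully seated.
- **Disagreement:** The arm read the locked cap about 0.9 mm higher than I predicted from the grasp height, but the camera's rim-to-tip height agrees with the locked position.
- **Bystanders:** The tape measure and jar look unmoved in the final pictures. The pliers showed only in the scene picture, because the arm hid them from the top camera, and I judged their position by eye.

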